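# Hang the guide plate on the twin pins of the tray nest and clip it

### The job

Take the blue guide plate by its handle and hang it on the two steel pins of the aluminium nest, both holes over their pins at once, then lower it until it lies fully flush on the white seat rails; feel for the pins and never force or drop it, because the pin bar is clamped anywhere within about a centimetre of the middle. Then swing the red clip all the way round over the plate, let go, and leave the other things on the bench where they are.

Things in the scene. Friction and masses are not known exactly. Their poses are not given: they have to be found in the camera images.
- guide_plate: Loose blue plastic frame plate, 96 (its x) x 124 (y) x 8 mm thick, 0.18 to 0.33 kg, lying flat, handle up. Origin at the centre of the underside, z up. On its y axis: at y = +45 mm a round through hole of 11.2 mm, at y = -45 mm a slot 11.2 mm (x) by 15.2 mm (y). Two 60 mm windows beside the handle are mere openings. Fits the nest either way round.
- handle (a point): Middle of the plate's black bar handle, 27 mm above the plate's underside. Handle 14 mm wide (plate x), 50 mm long (plate y), standing from 8 mm to 40 mm above the underside.
- nest: Fixed aluminium base, 112 (x) x 206 mm (y from -95 to +111), 12 mm thick. Origin on the worktop midway between the seat rails, z up. Two white seat rails along y at x = +-29 mm (10 mm wide, 124 mm long), tops 22 mm above the origin: the plate's underside rests there when home. Between the rails lies a dark cross bar that carries two steel pins.
- pins_nominal (a point): Point of the nest, NOT of the bar: nest x = y = 0, 48 mm up, level with the pin tips. Upright 10 mm pins at nest y = +45 and -45 mm, straight up to 46 mm above the nest's origin, then bevelled to a flat 8 mm tip at 48 mm. Both share one unreported x from -12 to +12 mm (bar clamped rigidly, never turned). Within 1.6 mm of true the bevels centre the plate; further off, it stands on the flat tips.
- clip (a joint): Red swing clip on a vertical hinge. 0 = parked, arm pointing to the nest's +x, clear of the plate; 1.57 = closed at its stop, arm pointing to the nest's -y, over the plate's end. Turns clockwise seen from above with light friction (about 3 N at the knob), stays where left. Arm underside 32.5, top 38.5 mm above the nest's origin (seated plate's top: 30), 13 mm wide, 44 mm long.
- clip_knob (a point): On the axis of the clip's upright black round knob, 12 mm in diameter, 34 mm from the hinge; the knob stands from 38.5 to 67.5 mm above the nest's origin, this point at 57.5 mm.
- clip_hinge (a point): Point on the clip's vertical hinge axis (nest x = +37, y = +84 mm), at the underside of the clip's arm.
- brown_vial: Brown glass vial with white cap, 22 x 24 x 47 mm, standing on the worktop: bystander. Origin at the centre of its underside.
- sample_pot: White specimen cup with orange lid, 63 x 63 x 71 mm, standing on the worktop: bystander. Origin at the centre of its underside.
- petri: White petri dish, 61 x 61 x 13 mm, lying flat on the worktop: bystander. Origin at the centre of its underside.

How it is judged (in metres and radians):
On the way, in this order (a step that is already met when the one before it is completed fails the run):
1. the plate lies flush on the seat rails over both pins while the clip is still open (x of guide_plate in the frame of nest between -0.0155 and 0.0155 m and y of guide_plate in the frame of nest between -0.004 and 0.004 m and z of guide_plate in the frame of nest below 0.0235 m and angle between guide_plate's own z axis and vertical below 0.025 rad and angle between the y axis of guide_plate and the y axis of nest, either way round below 0.05 rad and value of joint clip below 0.6 rad), for 0.2 s.
2. the clip is swung over the seated plate (x of guide_plate in the frame of nest between -0.0155 and 0.0155 m and y of guide_plate in the frame of nest between -0.004 and 0.004 m and z of guide_plate in the frame of nest below 0.0235 m and angle between guide_plate's own z axis and vertical below 0.025 rad and angle between the y axis of guide_plate and the y axis of nest, either way round below 0.05 rad and value of joint clip above 1.4 rad), for 0.2 s.
At the end, for the whole second after the job is handed in: The guide plate is at rest, released and flush on the seat rails over both pins (underside within 1.5 mm of the rails, tilt under 0.025 rad, along the nest within 0.05 rad, centre within 15.5 mm of the nest's middle in x and 4 mm in y), and the clip is closed over it (beyond 1.4 rad of 1.57) (all of step 2 and linear speed of guide_plate below 0.01 m/s and contact force between the fingers and guide_plate below 0.1 N); the robot touches nothing.
It fails at once if the plate is forced, knocked or dropped onto the nest, its pins or its clip: more than 40 N between plate and nest (contact force between guide_plate and nest above 40 N).
It fails at once if the plate is dropped onto the pins or the nest (faster than 0.25 m/s close above it) (horizontal distance between guide_plate and nest below 0.03 m and z of guide_plate in the frame of nest below 0.055 m and linear speed of guide_plate above 0.25 m/s).
It fails at once if the vial is moved more than 20 mm or tipped (distance of brown_vial from where it was at the start of the episode above 0.02 m or angle between brown_vial's own z axis and vertical above 0.3 rad).
It fails at once if the sample pot is moved more than 20 mm or tipped (distance of sample_pot from where it was at the start of the episode above 0.02 m or angle between sample_pot's own z axis and vertical above 0.3 rad).
It fails at once if the petri dish is moved more than 20 mm or tipped (distance of petri from where it was at the start of the episode above 0.02 m or angle between petri's own z axis and vertical above 0.3 rad).
It also fails if it takes over 72 s, if anything falls off the work surface, if the arm or the gripper's body presses on something with over 40 N, if the wrist force passes 120 N, or if a joint passes its speed limit or range.

### The arm

A 6-joint arm with a two-finger parallel gripper is mounted at the origin on a cart in front of the work surface, level with it; the furniture and walls round the work are solid. World frame = base frame: x ahead of the robot, y to its left, z up, the work surface at z = 0. Lengths are in mm, angles in rad, forces in N, time in s.
With the tool pointing down it reaches from about 275 to 750 mm from the base axis. Payload 10.2 kg.
Tool frame: the origin (TCP) lies at the very end of the fingers, on their centre line; the grasp point (between the pads) lies 19 mm behind it; z points along the fingers, y is the line along which they close (so a half turn about z gives the same grasp; the last joint's range is limited). The gripper opens to 85 mm and grips with 20 to 120 N. Pads are 22 mm wide; open, the fingers measure 114 mm over their backs; the gripper's body (76 mm by 85 mm) begins 54 mm behind the grasp point. The pads swing forward as they close: fully open they stand 13 mm farther back than shut.
Start: joints at [-1.336, 0.313, 1.498, -0, 1.331, -0.223], TCP at [232.026, -470.951, 193.894] pointing down, gripper open.
Joint ranges: [-2.94, 2.94], [-0.97, 2.17], [0.19, 2.56], [-1.23, 4.37], [0.02, 3.11], [-2.88, 2.88]. Speed limits (rad/s): [2.39, 2.39, 3.01, 3.14, 3.14, 3.14].

### API

Orientations are given as a unit quaternion [w, x, y, z].
In Python, from rig import telemetry, optics, ctrl gives the robot as it stands.
- The arm moves only by the tool servo_tool, never from a script. Its argument "deltas" is a list of rows, each a list of 3 entries, a list of its own where there are three numbers: the shift along the tool's x, y, z in units of 20 cm (1.0 is 20 cm), then the turn, a rotation vector about the tool's x, y, z in units of 90 degrees (1.0 is 90 degrees), then the opening, from 0 (shut) to 1 (fully open). A call has 1 to 8 rows; each row shifts and turns the commanded pose from where the row before left it, along the tool's axes as they then stand; what a row does not reach is not made up. A row lasts 1/10 s, in which the tool goes at most 50 mm and 8.59 degrees, less where a joint would pass 70% of its speed; a pose out of reach is approached as far as the arm can. A call with a number of a shift or a turn outside -1 to 1 is refused whole. A call with a gripper value outside its range is refused whole. The fingers move at their own pace and stop on an object; "squeeze" is the grip in N (left out, the last holds). Time passes only in rows, so rows that do not move let the fingers close. It gives the time, the measured TCP pose, the force, the opening and the grip force at its end, in the units of the state.
- telemetry.sense(): the state, without advancing time (a new reading comes with each control period).
- optics.capture(name): name is "scene" or "side" or "wrist"; returns the picture (400x640x3 uint8, blue, green, red); there is no depth.
- optics.camera_model(name): a dict with "vfov" (degrees; the focal length in pixels is half the picture's height over the tangent of half this angle, whatever the lens; pixels are square), "cx", "cy" (the principal point, pixels), "dist" ([k1, k2, p1, p2, k3] as OpenCV has them; the pictures are not rectified), "R" (3x3) and "t" (3): a world point X has camera coordinates R X + t; the wrist camera has in their place "mount" (4x4, takes a point from camera to tool coordinates, whose origin is the TCP and whose axes are the flange's). Camera axes: x right, y down, z forward; pixel columns grow to the right and rows downward; lengths in mm; the calibration is good to about 2 mm. A picture is of the moment at which its call begins: read the wrist's pose just before it. camera_model takes no time and is no camera call.
- ctrl.finish_job(): hands the job in; it is judged then, once.
The state is a dict: "time_s": time; "joints": joint angles; "dq": joint speeds; "tau": joint torques, N m; "eef_pos": TCP position; "ee_rot": TCP orientation; "force": force on the tool from outside, world axes, zero at the start; "wrist_torque": the same for the moment, N m; "grip_width": opening from 0.0 (shut) to 1.0 (fully open); "grip_force": force on a finger pad.
Only numpy, scipy, OpenCV 4.12 (cv2) and the standard library are available. Lean on these libraries where they do the work, as an engineer would, in place of code of your own. Each camera call takes 0.05 s, during which the arm holds its last target. There are 200 camera calls.

## Working session

There is one attempt and no reset: what is moved stays moved. The work goes in short steps, Python scripts to look and compute and a tool call to move; the robot and the scene stay as the last step left them, time stands still between calls to the robot, and variables do not carry over. Pictures are saved under pics/ and viewed, at most 10 in all, crops included, and the job is handed in when it is done.

Besides the shell and the picture viewer there is one more tool, called after "Emit:" as name(argument=value, ...), one argument or row to a line, values as JSON. servo_tool: Moves the arm, as the interface text tells. Its arguments: {"type":"object","properties":{"deltas":{"type":"array"},"squeeze":{"type":"number"}},"required":["deltas"]}

```bash
mkdir -p pics
python3 - <<'E'
from rig import telemetry, optics
import cv2,json
for n in("scene","side"):
    cv2.imwrite(f"pics/{n}0.png",optics.capture(n))
    m=optics.camera_model(n); print(n,{k:(v.tolist() if hasattr(v,'tolist') else v) for k,v in m.items()})
print(optics.camera_model("wrist"));print(telemetry.sense())
E
```

```text
scene {'vfov': 49.31885070328241, 'cx': 321.82174176645714, 'cy': 196.4088064970611, 'dist': [-0.10484604432286841, 0.0, 0.0, 0.0, 0.0], 'R': [[-0.8511063206535615, -0.5249616848710241, 0.005767179634189473], [-0.2755364243895628, 0.43731525475450334, -0.8560578524805544], [0.4468754969543218, -0.7301853171465307, -0.5168478430306626]], 't': [451.8577003903248, 235.02697015981138, 705.1630006345504]}
side {'vfov': 51.48759976479083, 'cx': 308.05338238381665, 'cy': 195.74932308065257, 'dist': [-0.10055321801606311, 0.0, 0.0, 0.0, 0.0], 'R': [[0.9990694581833516, 0.03607624390082868, -0.023637308459965284], [-0.005296927709510784, -0.44126544599648415, -0.8973609913108345], [-0.04280374144936216, 0.8966511644979511, -0.44066373679076926]], 't': [-580.9367102417671, 33.652749720826485, 1277.9263901355066]}
{'vfov': 69.73266945897615, 'cx': 315.18681108315417, 'cy': 199.68730404680232, 'dist': array([-0.02847076,  0.        ,  0.        ,  0.        ,  0.        ]), 'mount': array([[ 1.15278844e-04, -9.54356699e-01, -2.98669179e-01,
         7.70872538e+01],
       [ 9.99999911e-01,  2.3
[... 219 characters left out ...]
e+00]])}
{'time_s': 0.1, 'joints': array([-1.33640565e+00,  3.13371723e-01,  1.49834401e+00,  5.68478953e-06,
        1.33098342e+00, -2.23366991e-01]), 'dq': array([ 0.00065101,  0.00011998, -0.00112599, -0.00039872,  0.00028465,
        0.00047135]), 'tau': array([ 2.18088040e-03, -4.12904906e+01, -2.60138869e+01, -2.11128067e-04,
        3.07760871e-03, -1.04105132e-05]), 'eef_pos': array([ 231.96153997, -470.68678384,  193.41018338]), 'ee_rot': array([-5.53253473e-04,  9.73921389e-01,  2.26885043e-01, -2.88755696e-07]), 'force': array([0.4146706 , 0.01687038, 0.22685788]), 'wrist_torque': array([ 0.02974627,  0.00369775, -0.02151706]), 'grip_force': 0.0, 'grip_width': 0.9986752146299637}
```

View pics/scene0.png

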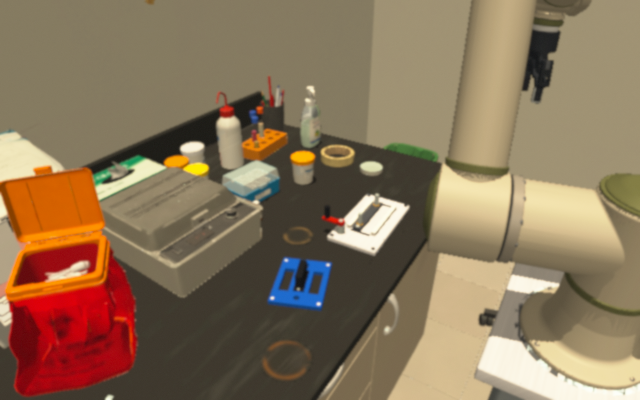

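View pics/side0.png

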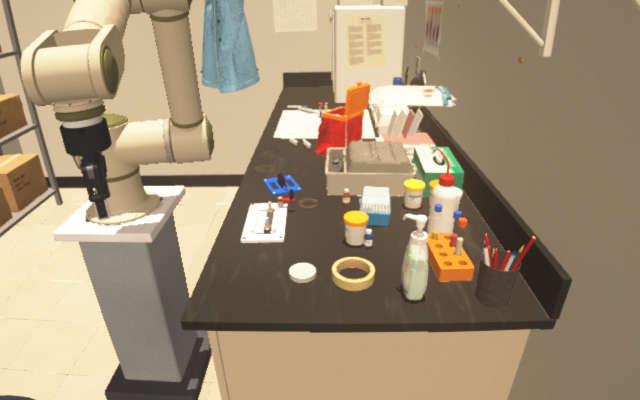

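```bash
cat > h.py <<'E'
import numpy as np,cv2
from scipy.spatial.transform import Rotation as Ro
from rig import telemetry,optics
def tool():
    s=telemetry.sense();q=s['ee_rot'];T=np.eye(4);T[:3,:3]=Ro.from_quat([q[1],q[2],q[3],q[0]]).as_matrix();T[:3,3]=s['eef_pos'];return T
def cam(n,T=None):
    m=optics.camera_model(n);f=200/np.tan(np.radians(m['vfov']/2))
    K=np.array([[f,0,m['cx']],[0,f,m['cy']],[0,0,1.]])
    if n=='wrist':
        C=np.linalg.inv(T@np.array(m['mount']));R,t=C[:3,:3],C[:3,3]
    else: R,t=np.array(m['R']),np.array(m['t'])
    return K,np.array(m['dist']),R,t
def unproj(c,px,z):
    K,d,R,t=c;p=cv2.undistortPoints(np.array(px,float).reshape(-1,1,2),K,d)[:,0]
    r=np.c_[p,np.ones(len(p))]@R;o=-R.T@t
    return o+r*((z-o[2])/r[:,2])[:,None]
def proj(c,X):
    K,d,R,t=c;return cv2.projectPoints(np.array(X,float).reshape(-1,3),cv2.Rodrigues(R)[0],t,K,d)[0][:,0]
def todelta(dp,T):  # world mm -> tool units
    return np.round(T[:3,:3].T@np.array(dp)/200,4)
E
python3 - <<'E'
from h import *
c=cam('scene')
print('plate',unproj(c,[(280,259),(331,262),(320,308),(270,303)],8).round())
print('nest',unproj(c,[(361,191),(409,200),(378,251),(330,239)],12).round())
print('knob',unproj(c,[(325,214)],50).round(),'clip',unproj(c,[(342,221)],35).round())
print('pot',unproj(c,[(303,182)],0).round(),'petri',unproj(c,[(371,168)],13).round())
c=cam('side')
print('plate',unproj(c,[(282,185)],8).round(),'nest',unproj(c,[(250,204),(288,206),(285,240),(243,237)],12).round(),'knob',unproj(c,[(281,198)],55).round())
print('vial',unproj(c,[(346,203),(368,246)],0).round(),'pot',unproj(c,[(356,243)],0).round(),'petri',unproj(c,[(302,272)],10).round())
img=cv2.imread('pics/scene0.png')
E
```

```text
plate [[558. 115.   8.]
 [467.  69.   8.]
 [420. 186.   8.]
 [501. 223.   8.]]
nest [[ 541. -204.   12.]
 [ 423. -228.   12.]
 [ 401.   -7.   12.]
 [ 505.   10.   12.]]
knob [[534. -17.  50.]] clip [[501. -33.  35.]]
pot [[ 702. -182.    0.]] petri [[ 575. -328.   13.]]
plate [[490. 135.   8.]] nest [[ 407.   -9.   12.]
 [ 523.  -23.   12.]
 [ 530. -211.   12.]
 [ 419. -197.   12.]] knob [[508. -56.  55.]]
vial [[ 697.   18.    0.]
 [ 742. -221.    0.]] pot [[ 712. -207.    0.]] petri [[ 580. -344.   10.]]
```

Emit:
servo_tool(
  deltas=[
    [[0.21,-0.126,0],[0,0,0],1],
    [[0.21,-0.126,0],[0,0,0],1],
    [[0.21,-0.126,0],[0,0,0],1],
    [[0.21,-0.126,0],[0,0,0],1],
    [[0.21,-0.126,0],[0,0,0],1],
    [[0.21,-0.126,0],[0,0,0],1],
    [[0.21,-0.126,0],[0,0,0],1],
    [[0.21,-0.126,0],[0,0,0],1],
  ],
)

```text
time_s: 0.9
eef_pos: [445.0, -139.6, 193.8]
ee_rot: [-0.0, 0.974, 0.227, -0.0]
force: [0.9, -0.3, 0.8]
grip_width: 1.0
grip_force: 0.0
```

Emit:
servo_tool(
  deltas=[
    [[0.0,0,0],[0,0,-0.09],1],
    [[0,0,0],[0,0,-0.09],1],
    [[0,0,0],[0,0,-0.09],1],
    [[0,0,0],[0,0,-0.09],1],
    [[0,0,0],[0,0,-0.09],1],
    [[0,0,0],[0,0,-0.09],1],
    [[0,0,0],[0,0,-0.09],1],
    [[0,0,0],[0,0,-0.09],1],
  ],
)

```text
time_s: 1.7
eef_pos: [444.2, -141.5, 193.6]
ee_rot: [-0.0, 0.699, 0.715, -0.0]
force: [0.2, 0.1, -0.5]
grip_width: 0.999
grip_force: 0.0
```

Run:
```python
from h import *
T=tool();im=optics.capture('wrist');np.save('T1.npy',T);cv2.imwrite('pics/w1.png',im);print(T.round(3))
```

```text
[[-2.40000e-02  1.00000e+00 -1.00000e-03  4.44164e+02]
 [ 1.00000e+00  2.40000e-02  0.00000e+00 -1.41505e+02]
 [ 0.00000e+00 -1.00000e-03 -1.00000e+00  1.93624e+02]
 [ 0.00000e+00  0.00000e+00  0.00000e+00  1.00000e+00]]
```

View pics/w1.png

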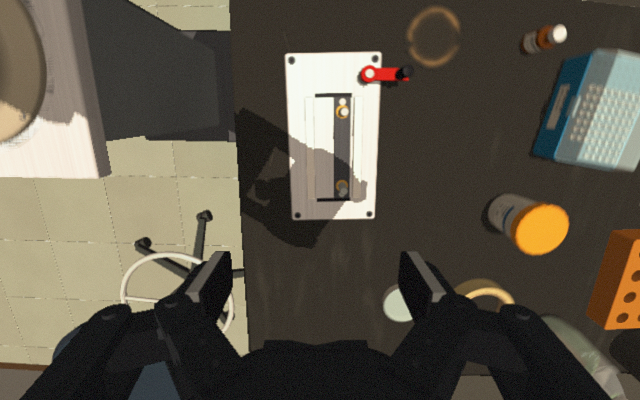

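Run:
```python
from h import *
T=np.load('T1.npy');c=cam('wrist',T);im=cv2.imread('pics/w1.png')
P=unproj(c,[(286,54),(381,52),(375,219),(293,220)],12);print(P.round(1))
M=np.array([(-56,111),(56,111),(56,-95),(-56,-95)],float)
A,_=cv2.estimateAffinePartial2D(M,P[:,:2]);print(A,np.linalg.norm(A[0,:2]),np.degrees(np.arctan2(A[1,0],A[0,0])))
print('tips',unproj(c,[(343,101),(342.5,182)],48).round(1),'knob',unproj(c,[(406,71)],67.5).round(1),'hinge',unproj(c,[(369,73)],38.5).round(1))
cv2.imwrite('pics/w1c.png',cv2.resize(im[40:230,270:430],None,fx=3,fy=3,interpolation=cv2.INTER_CUBIC))
```

```text
[[ 407.2   -2.1   12. ]
 [ 516.2    2.8   12. ]
 [ 526.4 -202.    12. ]
 [ 415.6 -206.1   12. ]]Traceback (most recent call last):
  File "<stdin>", line 5, in <module>
cv2.error: OpenCV(4.12.0) /io/opencv/modules/calib3d/src/ptsetreg.cpp:1108: error: (-215:Assertion failed) count >= 0 && to.checkVector(2) == count in function 'estimateAffinePartial2D'
```

Emit:
servo_tool(
  deltas=[
    [[0.24,0.0,0],[0,0,-0.04],1],
    [[0.24,0.01,0],[0,0,-0.04],1],
    [[0.24,0.02,0],[0,0,-0.04],1],
    [[0.24,0.03,0],[0,0,-0.04],1],
    [[0.24,0.05,0],[0,0,-0.04],1],
    [[0.1,0.05,0],[0,0,-0.04],1],
    [[0,0,0],[0,0,-0.04],1],
  ],
)

```text
time_s: 2.45
eef_pos: [434.1, 124.4, 193.7]
ee_rot: [-0.0, 0.527, 0.85, 0.0]
force: [0.3, 0.4, -0.1]
grip_width: 1.0
grip_force: 0.0
```

Run:
```python
from h import *
T=tool();im=optics.capture('wrist');np.save('T2.npy',T);cv2.imwrite('pics/w2.png',im);print(T.round(3))
```

```text
[[-4.45000e-01  8.95000e-01 -0.00000e+00  4.34085e+02]
 [ 8.95000e-01  4.45000e-01  0.00000e+00  1.24355e+02]
 [ 1.00000e-03 -0.00000e+00 -1.00000e+00  1.93719e+02]
 [ 0.00000e+00  0.00000e+00  0.00000e+00  1.00000e+00]]
```

View pics/w2.png

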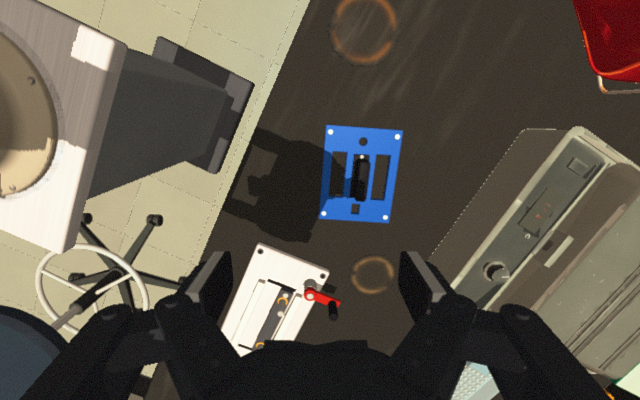

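```bash
cat >> h.py <<'E'
def fit(M,P):
    M=np.array(M,float);P=np.array(P)[:,:2];m,p=M.mean(0),P.mean(0)
    a=(M-m)[:,0]+1j*(M-m)[:,1];b=(P-p)[:,0]+1j*(P-p)[:,1];g=(b*a.conj()).sum()/(abs(a)**2).sum()
    th=np.angle(g);R=np.array([[np.cos(th),-np.sin(th)],[np.sin(th),np.cos(th)]])
    return p-R@m,np.degrees(th),abs(g),R
E
python3 - <<'E'
from h import *
c=cam('wrist',np.load('T1.npy'));im=cv2.imread('pics/w1.png')
P=unproj(c,[(286,54),(381,52),(375,219),(293,220)],12)
o,th,g,R=fit([(-56,111),(56,111),(56,-95),(-56,-95)],P);print('nest',o,th,g)
t=unproj(c,[(343,101),(342.5,182)],48);print('tips',t.round(1),((t[:,:2]-o)@R).round(1))
print('knob',unproj(c,[(406,71)],67.5).round(1),'hinge',unproj(c,[(369,73)],38.5).round(1), o+R@[37,84],o+R@[71,84])
cv2.imwrite('pics/w1c.png',cv2.resize(im[40:230,270:430],None,fx=3,fy=3,interpolation=cv2.INTER_CUBIC))
c=cam('wrist',np.load('T2.npy'));im=cv2.imread('pics/w2.png')
h=cv2.cvtColor(im,cv2.COLOR_BGR2HSV);m=cv2.inRange(h,(100,120,60),(125,255,255));m[:100]=0;m[240:]=0;m[:,:300]=0;m[:,420:]=0
k=max(cv2.findContours(m,cv2.RETR_EXTERNAL,cv2.CHAIN_APPROX_NONE)[0],key=cv2.contourArea)
q=unproj(c,k[:,0].astype(float),8)[:,:2];r=cv2.minAreaRect(q.astype(np.float32));print('plate',r)
P=unproj(c,[(327,125),(403,130),(388,222),(320,217)],8);print(fit([(-48,62),(48,62),(48,-62),(-48,-62)],P)[:3])
E
```

```text
nest [ 467.53584603 -109.98489385] 2.548748194641527 0.990813122821524
tips [[ 472.8  -53.3   48. ]
 [ 476.9 -143.1   48. ]] [[  7.8  56.4]
 [  7.8 -33.5]]
knob [[532.  -23.9  67.5]] hinge [[500.4 -23.3  38.5]] [500.76381593 -24.42262403] [534.73018136 -22.91066517]
plate ((487.3495178222656, 146.16566467285156), (97.8870620727539, 125.46443939208984), 22.557220458984375)
(array([488.13351118, 147.08943537]), np.float64(22.356752947326065), np.float64(0.9876736278952891))
```

View pics/w1c.png

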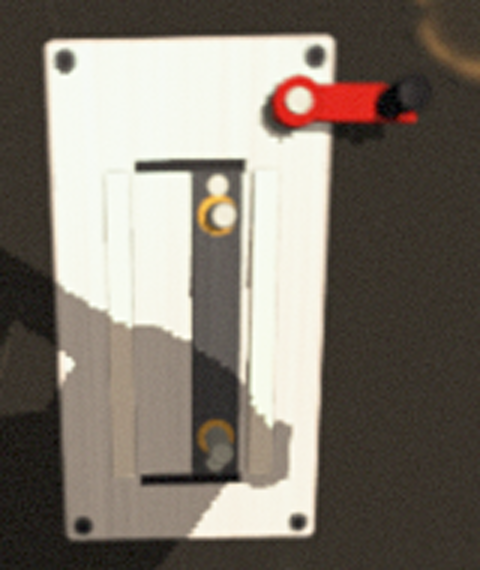

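Emit:
servo_tool(
  deltas=[
    [[0,0,0],[0,0,0.043],1],
    [[0,0.145,0.1],[0,0,0],1],
    [[0,0.145,0.1],[0,0,0],1],
    [[0,0,0.18],[0,0,0],1],
    [[0,0,0.17],[0,0,0],1],
    [[0,0,0],[0,0,0],1],
    [[0,0,0],[0,0,0],1],
  ],
)

```text
time_s: 3.2
eef_pos: [488.4, 143.6, 84.7]
ee_rot: [0.0, 0.558, 0.83, 0.0]
force: [-0.3, 0.3, 0.2]
grip_width: 0.998
grip_force: 0.0
```

Run:
```python
from h import *
T=tool();im=optics.capture('wrist');np.save('T3.npy',T);cv2.imwrite('pics/w3.png',im);print(T.round(3))
c=cam('wrist',T)
h=cv2.cvtColor(im,cv2.COLOR_BGR2HSV);m=cv2.inRange(h,(100,120,60),(125,255,255))
k=max(cv2.findContours(m,cv2.RETR_EXTERNAL,cv2.CHAIN_APPROX_NONE)[0],key=cv2.contourArea)
q=unproj(c,k[:,0].astype(float),8)[:,:2];r=cv2.minAreaRect(q.astype(np.float32));print('plate',r,cv2.boundingRect(k))
c=cam('wrist',np.load('T1.npy'))
P=unproj(c,[(286,54),(381,52),(375,219),(293,220)],12)
o,th,g,R=fit([(-56,111),(56,111),(56,-95),(-56,-95)],P)
t=unproj(c,[(344.3,111.3),(343.3,192.3)],48);print('tips',t.round(1),((t[:,:2]-o)@R).round(1),t.mean(0))
t=unproj(c,[(341.3,111.7),(341.3,185.3)],18);print('bases',t.round(1),((t[:,:2]-o)@R).round(1))
```

```text
[[-3.78000e-01  9.26000e-01  0.00000e+00  4.88439e+02]
 [ 9.26000e-01  3.78000e-01 -0.00000e+00  1.43575e+02]
 [-0.00000e+00  0.00000e+00 -1.00000e+00  8.46800e+01]
 [ 0.00000e+00  0.00000e+00  0.00000e+00  1.00000e+00]]
plate ((487.5545654296875, 146.1917724609375), (96.96305847167969, 124.38919830322266), 22.322525024414062) (260, 126, 111, 129)
tips [[ 474.6  -63.8   48. ]
 [ 478.3 -155.5   48. ]] [[  9.3  45.7]
 [  8.9 -46. ]] [ 476.47169584 -109.66630003   48.        ]
bases [[ 474.   -64.4   18. ]
 [ 478.5 -154.7   18. ]] [[  8.6  45.2]
 [  9.1 -45.2]]
```

View pics/w3.png

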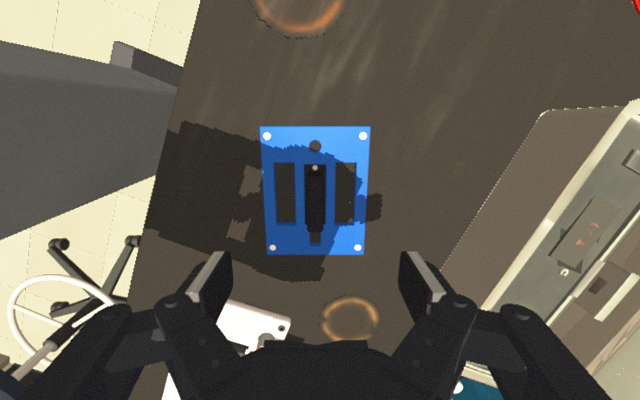

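Emit:
servo_tool(
  deltas=[
    [[0.013,0,0.15],[0,0,0],1],
    [[0,0,0.15],[0,0,0],0.6],
    [[0,0,0.05],[0,0,0],0.4],
    [[0,0,0],[0,0,0],0],
    [[0,0,0],[0,0,0],0],
    [[0,0,0],[0,0,0],0],
    [[0,0,0],[0,0,0],0],
    [[0,0,0],[0,0,0],0],
  ],
  squeeze=60,
)

```text
time_s: 4.05
eef_pos: [487.5, 146.3, 14.5]
ee_rot: [0.0, 0.557, 0.831, 0.0]
force: [0.0, 0.1, 0.1]
grip_width: 0.002
grip_force: 0.0
```

Emit:
servo_tool(
  deltas=[
    [[0,0,0],[0,0,0],0],
    [[0,0,0],[0,0,0],0],
    [[0,0,0],[0,0,0],0],
    [[0,0,0],[0,0,0],0],
  ],
)

```text
time_s: 4.45
eef_pos: [487.1, 146.3, 13.9]
ee_rot: [-0.0, 0.557, 0.831, -0.0]
force: [-0.7, 0.5, -0.0]
grip_width: 0.002
grip_force: 0.0
```

Run:
```python
from h import *
a=optics.capture('wrist');b=optics.capture('scene')
b=cv2.resize(b[200:330,220:380],(640,520))
cv2.imwrite('pics/w4.png',np.hstack([cv2.resize(a,(400,250)),cv2.resize(b,(400,325))[:250]])if 0 else np.vstack([cv2.resize(a[100:],(480,225)),cv2.resize(b,(480,370))]))
```

```text
(no output)
```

View pics/w4.png

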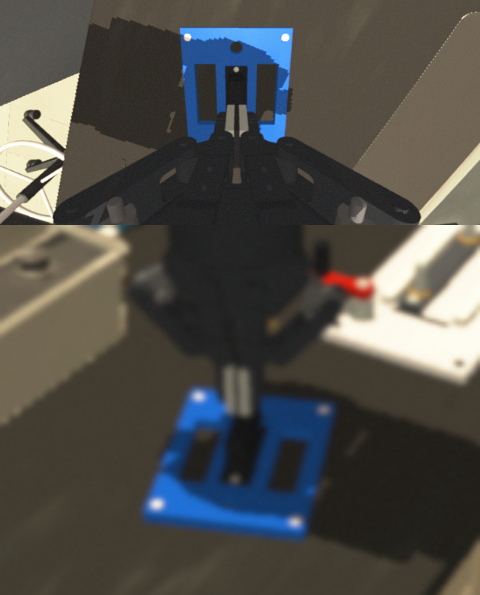

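Run:
```python
from h import *
T=tool();im=optics.capture('wrist');sc=optics.capture('scene')
c=cam('wrist',T);s=cam('scene')
h=cv2.cvtColor(im,cv2.COLOR_BGR2HSV);m=cv2.inRange(h,(100,120,60),(125,255,255))
k=max(cv2.findContours(m,cv2.RETR_EXTERNAL,cv2.CHAIN_APPROX_NONE)[0],key=cv2.contourArea)
q=unproj(c,k[:,0].astype(float),8)[:,:2];r=cv2.minAreaRect(q.astype(np.float32));print('plate',r)
pt=(T@np.array([[0,0,0,1],[0,0,-19,1]]).T).T[:,:3]
print(pt.round(1),telemetry.sense()['grip_width']);pw=proj(c,pt);ps=proj(s,pt);print(pw,ps)
A=im[180:360,220:410].copy();B=sc[230:330,250:350].copy()
for p in pw: cv2.circle(A,(int(p[0]-220),int(p[1]-180)),1,(0,255,0),-1)
for p in ps: cv2.circle(B,(int(p[0]-250),int(p[1]-230)),0,(0,255,0),-1)
cv2.imwrite('pics/w5.png',np.hstack([cv2.resize(A,(400,400)),cv2.resize(B,(400,400))]))
```

```text
plate ((485.38653564453125, 151.11660766601562), (96.8873062133789, 114.36888122558594), 22.348024368286133)
[[487.1 146.3  13.9]
 [487.1 146.3  32.9]] 0.007694603911158688
[[314.30336076 229.88947415]
 [314.22996595 242.13590016]] [[300.66211774 278.41616705]
 [300.44660832 270.64185872]]
```

View pics/w5.png

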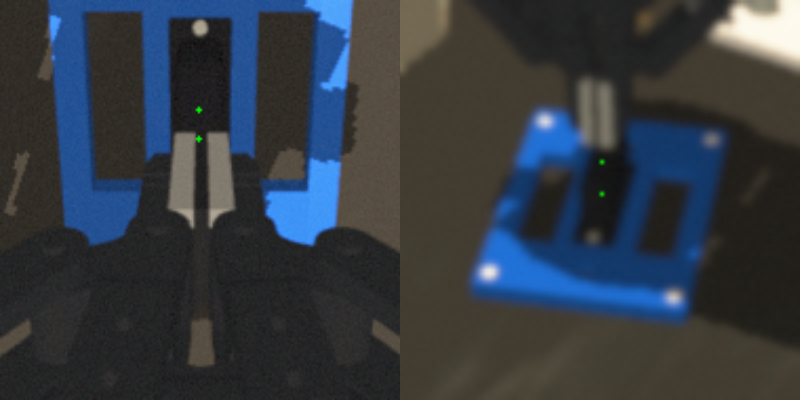

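Emit:
servo_tool(
  deltas=[
    [[0,0,0.01],[0,0,0],0],
    [[0,0,0],[0,0,0],0],
    [[0,0,0],[0,0,0],0],
  ],
)

```text
time_s: 4.95
eef_pos: [487.1, 146.2, 11.8]
ee_rot: [-0.0, 0.557, 0.831, -0.0]
force: [0.1, 0.3, 0.5]
grip_width: 0.003
grip_force: 0.0
```

Emit:
servo_tool(
  deltas=[
    [[0,0,0.01],[0,0,0],0],
    [[0,0,0],[0,0,0],0],
    [[0,0,0],[0,0,0],0],
  ],
)

```text
time_s: 5.25
eef_pos: [487.1, 146.3, 9.9]
ee_rot: [-0.0, 0.557, 0.831, -0.0]
force: [-0.2, -0.6, 0.3]
grip_width: 0.002
grip_force: 0.0
```

Emit:
servo_tool(
  deltas=[
    [[0,0,0.01],[0,0,0],0],
    [[0,0,0],[0,0,0],0],
    [[0,0,0],[0,0,0],0],
  ],
)

```text
time_s: 5.55
eef_pos: [487.1, 146.2, 7.9]
ee_rot: [-0.0, 0.557, 0.831, -0.0]
force: [0.4, -0.5, 0.1]
grip_width: -0.002
grip_force: 0.0
```

Emit:
servo_tool(
  deltas=[
    [[0,0,0.01],[0,0,0],0],
    [[0,0,0],[0,0,0],0],
    [[0,0,0],[0,0,0],0],
  ],
)

```text
time_s: 5.85
eef_pos: [487.1, 146.3, 5.8]
ee_rot: [-0.0, 0.557, 0.831, -0.0]
force: [-0.2, 0.0, -0.1]
grip_width: -0.005
grip_force: 0.0
```

Run:
```python
from h import *
T=tool();im=optics.capture('wrist');sc=optics.capture('side');print(T[2,3],telemetry.sense()['force'])
s=cam('side');pt=np.array([T[:3,3],T[:3,3]+[0,0,28]]);ps=proj(s,pt);print(ps)
x,y=ps[0].astype(int)
A=im[150:330,200:440];B=sc[y-50:y+30,x-50:x+50]
cv2.imwrite('pics/w6.png',np.hstack([cv2.resize(A,(400,400)),cv2.resize(B,(400,400),interpolation=cv2.INTER_CUBIC)]))
```

```text
5.849528207195247 [ 0.19002146  1.09081677 -0.26444056]
[[281.38933127 184.16674017]
 [280.95411535 176.48090425]]
```

View pics/w6.png

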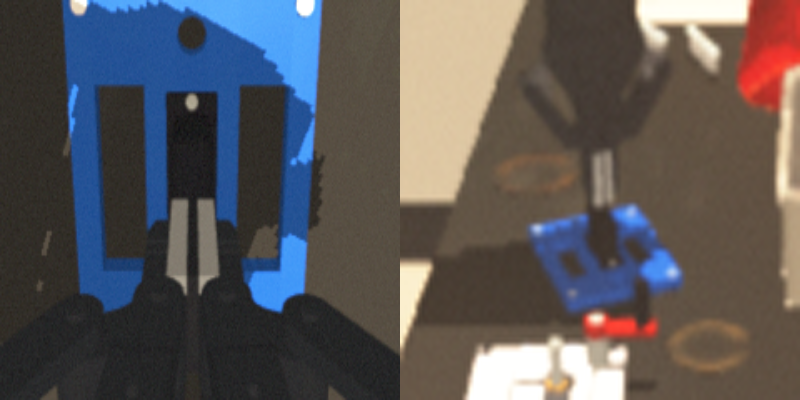

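Emit:
servo_tool(
  deltas=[
    [[0,0,0.01],[0,0,0],0],
    [[0,0,0],[0,0,0],0],
    [[0,0,0],[0,0,0],0],
  ],
)

```text
time_s: 6.25
eef_pos: [487.1, 146.2, 3.8]
ee_rot: [-0.0, 0.557, 0.831, -0.0]
force: [0.4, -0.9, -0.2]
grip_width: -0.001
grip_force: 0.0
```

Emit:
servo_tool(
  deltas=[
    [[0,0,0.01],[0,0,0],0],
    [[0,0,0],[0,0,0],0],
    [[0,0,0],[0,0,0],0],
  ],
)

```text
time_s: 6.55
eef_pos: [487.4, 146.3, 2.6]
ee_rot: [0.0, 0.557, 0.831, 0.0]
force: [-2.5, -0.6, 8.9]
grip_width: 0.001
grip_force: 4.6
```

Emit:
servo_tool(
  deltas=[
    [[0,0,0.01],[0,0,0],0],
    [[0,0,0],[0,0,0],0],
    [[0,0,0],[0,0,0],0],
  ],
)

```text
time_s: 6.85
eef_pos: [487.5, 146.3, 2.5]
ee_rot: [0.001, 0.556, 0.831, 0.0]
force: [-11.9, -2.3, 31.7]
grip_width: -0.002
grip_force: 16.0
```

Emit:
servo_tool(
  deltas=[
    [[0,0,-0.05],[0,0,0],0.7],
    [[0,0,0],[0,0,0],0.7],
    [[0,0,0],[0,0,0],0.7],
    [[0,0,0],[0,0,0],0.7],
    [[0,0,0],[0,0,0],0.7],
    [[0,0,0],[0,0,0],0.7],
  ],
)

```text
time_s: 7.45
eef_pos: [487.0, 146.2, 9.6]
ee_rot: [-0.0, 0.557, 0.831, -0.0]
force: [0.9, -0.6, -0.2]
grip_width: 0.702
grip_force: 0.0
```

Emit:
servo_tool(
  deltas=[
    [[0,0,0.05],[0,0,0],0.7],
    [[0,0,0.05],[0,0,0],0.7],
    [[0,0,0.03],[0,0,0],0.7],
    [[0,0,0.02],[0,0,0],0.7],
    [[0,0,0],[0,0,0],0.7],
  ],
)

```text
time_s: 7.95
eef_pos: [486.8, 146.2, -20.8]
ee_rot: [-0.001, 0.557, 0.831, -0.0]
force: [-0.5, 0.3, 0.9]
grip_width: 0.697
grip_force: 0.0
```

Emit:
servo_tool(
  deltas=[
    [[0,0,0],[0,0,0],0],
    [[0,0,0],[0,0,0],0],
    [[0,0,0],[0,0,0],0],
    [[0,0,0],[0,0,0],0],
    [[0,0,0],[0,0,0],0],
    [[0,0,0],[0,0,0],0],
    [[0,0,0],[0,0,0],0],
    [[0,0,0],[0,0,0],0],
  ],
  squeeze=60,
)

```text
time_s: 8.75
eef_pos: [487.4, 146.2, -19.6]
ee_rot: [0.0, 0.557, 0.831, 0.0]
force: [-2.2, -0.9, 5.4]
grip_width: 0.147
grip_force: 61.0
```

Emit:
servo_tool(
  deltas=[
    [[0,0,-0.05],[0,0,0],0],
    [[0,0,-0.1],[0,0,0],0],
    [[0,0,-0.15],[0,0,0.0731],0],
    [[0,0,-0.15],[0,0,0.0731],0],
    [[0,0,-0.05],[0,0,0.0731],0],
    [[0,0,0],[0,0,0],0],
    [[0,0,0],[0,0,0],0],
  ],
)

```text
time_s: 9.45
eef_pos: [486.7, 146.2, 79.4]
ee_rot: [-0.0, 0.69, 0.724, -0.0]
force: [0.3, -0.2, -3.1]
grip_width: 0.155
grip_force: 60.0
```

Emit:
servo_tool(
  deltas=[
    [[-0.1,-0.014,0],[0,0,0],0],
    [[-0.16,-0.014,0],[0,0,0],0],
    [[-0.2,-0.014,0],[0,0,0],0],
    [[-0.2,-0.014,0],[0,0,0],0],
    [[-0.2,-0.014,0],[0,0,0],0],
    [[-0.2,-0.014,0],[0,0,0],0],
    [[-0.13,-0.014,0],[0,0,0],0],
    [[-0.085,-0.014,0],[0,0,0],0],
  ],
)

```text
time_s: 10.25
eef_pos: [475.6, -111.2, 78.7]
ee_rot: [-0.001, 0.69, 0.723, -0.0]
force: [-0.6, 0.6, -3.1]
grip_width: 0.152
grip_force: 59.9
```

Emit:
servo_tool(
  deltas=[
    [[0,0,0],[0,0,0],0],
    [[0,0,0],[0,0,0],0],
    [[0,0,0],[0,0,0],0],
  ],
)

```text
time_s: 10.55
eef_pos: [476.2, -108.5, 79.4]
ee_rot: [-0.001, 0.69, 0.724, -0.0]
force: [0.5, 0.8, -2.5]
grip_width: 0.153
grip_force: 59.9
```

Run:
```python
from h import *
T=tool();im=optics.capture('wrist');np.save('T7.npy',T);cv2.imwrite('pics/w7.png',im);print(T.round(4),telemetry.sense()['wrist_torque'])
c=cam('wrist',T)
h=cv2.cvtColor(im,cv2.COLOR_BGR2HSV);m=cv2.inRange(h,(100,120,60),(125,255,255))
k=max(cv2.findContours(m,cv2.RETR_EXTERNAL,cv2.CHAIN_APPROX_NONE)[0],key=cv2.contourArea)
zt=T[2,3]+19.6+8
q=unproj(c,k[:,0].astype(float),zt)[:,:2];r=cv2.minAreaRect(q.astype(np.float32));print('plate',r,cv2.boundingRect(k))
# predicted plate outline corners if at TCP
th=np.arctan2(T[1,1],T[0,1]);R=np.array([[np.cos(th),-np.sin(th)],[np.sin(th),np.cos(th)]])
W=[np.r_[T[:2,3]+R@v,zt] for v in [(-48,62),(48,62),(48,-62),(-48,-62)]];print(np.degrees(th),proj(c,W).round(1))
y0=100
cv2.imwrite('pics/w7c.png',cv2.resize(im[40:290,190:450],None,fx=2.2,fy=2.2,interpolation=cv2.INTER_CUBIC))
```

```text
[[-4.760000e-02  9.989000e-01 -1.000000e-03  4.762148e+02]
 [ 9.989000e-01  4.760000e-02  7.000000e-04 -1.084956e+02]
 [ 8.000000e-04 -1.000000e-03 -1.000000e+00  7.941900e+01]
 [ 0.000000e+00  0.000000e+00  0.000000e+00  1.000000e+00]] [ 0.02500601 -0.0060512  -0.01035423]
plate ((475.3099670410156, -91.55105590820312), (97.0009536743164, 91.29562377929688), 2.650621175765991) (224, 141, 183, 150)
2.7278231611622212 [[224.3 142.3]
 [406.2 142.4]
 [387.9 333.3]
 [242.4 333.2]]
```

View pics/w7c.png

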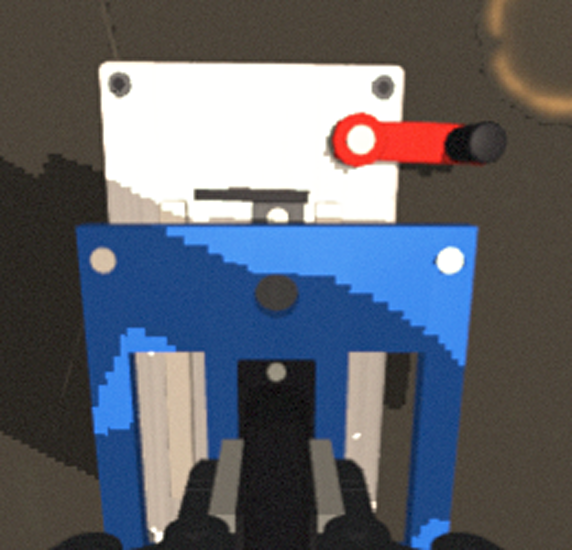

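Run:
```python
from h import *
c=cam('wrist',np.load('T7.npy'))
u=lambda l:[(190+(x+.5)/2.2-.5,40+(y+.5)/2.2-.5) for x,y in l]
th=np.radians(2.6);R=np.array([[np.cos(th),-np.sin(th)],[np.sin(th),np.cos(th)]])
P=unproj(c,u([(99,63),(404,68)]),12);print(P.round(1),[ (p[:2]-R@v).round(1) for p,v in zip(P,[(-56,111),(56,111)])])
P=unproj(c,u([(119,84),(384,87)]),12);print('screws',P.round(1),np.degrees(np.arctan2(P[1,1]-P[0,1],P[1,0]-P[0,0])))
H=unproj(c,u([(361,140)]),41)[0];K=unproj(c,u([(487,141)]),67.5)[0];print('hinge->o',H[:2]-R@[37,84],'knob->o',K[:2]-R@[71,84],K)
im=cv2.imread('pics/w7.png');g=cv2.cvtColor(im,cv2.COLOR_BGR2GRAY)
m=(g>150).astype(np.uint8);
# top edge and right/left edges of nest by threshold
for x in range(245,370,20): 
    col=g[50:100,x].astype(int);i=np.argmax(np.diff(col));print(x,50+i+.5,end=' ')
for y in (80,90,120,130):
    row=g[y,215:400].astype(int);d=np.diff(row);print('\n',y,215+np.argmax(d[:40])+.5,215+120+np.argmin(d[120:])+.5,end='')
```

```text
[[406.8  -1.3  12. ]
 [517.4   2.2  12. ]] [array([ 467.7, -109.6]), array([ 466.5, -111.2])]
screws [[413.9  -8.1  12. ]
 [510.7  -4.6  12. ]] 2.073732275641241
hinge->o [ 467.09017689 -109.88447949] knob->o [ 466.4692456  -110.54709881] [533.58566505 -23.41279879  67.5       ]
245 67.5 265 67.5 285 68.5 305 68.5 325 68.5 345 68.5 365 69.5 
 80 235.5 358.5
 90 235.5 372.5
 120 237.5 370.5
 130 238.5 369.5
```

Emit:
servo_tool(
  deltas=[
    [[0,0,0.06],[0,0,0.003],0],
    [[0,0,0.08],[0,0,0],0],
    [[0,0,0.06],[0,0,0],0],
    [[0,0,0.02],[0,0,0],0],
    [[0,0,0],[0,0,0],0],
    [[0,0,0],[0,0,0],0],
    [[0,0,0],[0,0,0],0],
    [[0,0,0],[0,0,0],0],
  ],
)

```text
time_s: 11.4
eef_pos: [476.7, -109.6, 36.3]
ee_rot: [0.0, 0.692, 0.721, 0.0]
force: [-0.3, -0.7, -3.1]
grip_width: 0.148
grip_force: 59.9
```

Run:
```python
from h import *
for i in range(3):
    s=telemetry.sense();print(s['eef_pos'],s['force'],s['ee_rot'])
    im=optics.capture('wrist')
T=tool();c=cam('wrist',T)
h=cv2.cvtColor(im,cv2.COLOR_BGR2HSV);m=cv2.inRange(h,(100,120,60),(125,255,255))
k=max(cv2.findContours(m,cv2.RETR_EXTERNAL,cv2.CHAIN_APPROX_NONE)[0],key=cv2.contourArea);print(cv2.boundingRect(k))
```

```text
[ 476.70110173 -109.61854713   36.31044682] [-0.30102471 -0.67955761 -3.06526292] [4.24916694e-04 6.92434675e-01 7.21480437e-01 1.41708575e-04]
[ 476.61975534 -109.6105836    36.23367597] [-0.36408896  0.23081135 -1.79515281] [3.38247101e-04 6.92462876e-01 7.21453423e-01 1.01129537e-04]
[ 476.58829868 -109.59255962   36.16783645] [ 0.44290889  0.308182   -2.30288296] [2.65606895e-04 6.92452854e-01 7.21463074e-01 8.16920109e-05]
(225, 141, 182, 150)
```

Emit:
servo_tool(
  deltas=[
    [[-0.0035,-0.002,0.01],[0,0,0],0],
    [[0,0,0.01],[0,0,0],0],
    [[0,0,0.01],[0,0,0],0],
    [[0,0,0],[0,0,0],0],
    [[0,0,0],[0,0,0],0],
  ],
)

```text
time_s: 12.05
eef_pos: [476.1, -110.2, 29.8]
ee_rot: [-0.0, 0.692, 0.721, -0.0]
force: [-0.2, 0.8, -2.1]
grip_width: 0.149
grip_force: 59.9
```

Emit:
servo_tool(
  deltas=[
    [[0,0,0.005],[0,0,0],0],
    [[0,0,0.005],[0,0,0],0],
    [[0,0,0],[0,0,0],0],
    [[0,0,0],[0,0,0],0],
  ],
)

```text
time_s: 12.45
eef_pos: [476.0, -110.1, 27.8]
ee_rot: [-0.0, 0.692, 0.721, 0.0]
force: [0.2, 0.4, -2.5]
grip_width: 0.151
grip_force: 59.9
```

Emit:
servo_tool(
  deltas=[
    [[0,0,0.005],[0,0,0],0],
    [[0,0,0.005],[0,0,0],0],
    [[0,0,0],[0,0,0],0],
    [[0,0,0],[0,0,0],0],
  ],
)

```text
time_s: 12.85
eef_pos: [476.0, -110.1, 25.8]
ee_rot: [-0.0, 0.692, 0.721, 0.0]
force: [0.3, 1.2, -3.5]
grip_width: 0.147
grip_force: 59.9
```

Emit:
servo_tool(
  deltas=[
    [[0,0,0.005],[0,0,0],0],
    [[0,0,0.005],[0,0,0],0],
    [[0,0,0],[0,0,0],0],
    [[0,0,0],[0,0,0],0],
  ],
)

```text
time_s: 13.25
eef_pos: [476.1, -110.1, 23.8]
ee_rot: [-0.0, 0.692, 0.721, 0.0]
force: [-0.4, 2.8, -2.2]
grip_width: 0.149
grip_force: 59.9
```

Emit:
servo_tool(
  deltas=[
    [[0,0,0.005],[0,0,0],0],
    [[0,0,0.005],[0,0,0],0],
    [[0,0,0],[0,0,0],0],
    [[0,0,0],[0,0,0],0],
  ],
)

```text
time_s: 13.65
eef_pos: [476.1, -110.1, 21.8]
ee_rot: [-0.0, 0.692, 0.721, 0.0]
force: [0.6, 2.6, -2.1]
grip_width: 0.148
grip_force: 60.0
```

Emit:
servo_tool(
  deltas=[
    [[0,0,0.005],[0,0,0],0],
    [[0,0,0.005],[0,0,0],0],
    [[0,0,0],[0,0,0],0],
    [[0,0,0],[0,0,0],0],
  ],
)

```text
time_s: 14.05
eef_pos: [476.1, -110.2, 19.8]
ee_rot: [-0.0, 0.692, 0.721, 0.0]
force: [1.1, 3.1, -1.7]
grip_width: 0.148
grip_force: 60.0
```

Emit:
servo_tool(
  deltas=[
    [[0.0015,0,0.01],[0,0,0],0],
    [[0,0,0.01],[0,0,0],0],
    [[0,0,0.01],[0,0,0],0],
    [[0,0,0],[0,0,0],0],
    [[0,0,0],[0,0,0],0],
  ],
)

```text
time_s: 14.55
eef_pos: [476.0, -110.0, 13.7]
ee_rot: [-0.0, 0.692, 0.721, -0.0]
force: [0.2, 0.6, -3.6]
grip_width: 0.147
grip_force: 59.8
```

Emit:
servo_tool(
  deltas=[
    [[0,0,0.01],[0,0,0],0],
    [[0,0,0.01],[0,0,0],0],
    [[0,0,0.005],[0,0,0],0],
    [[0,0,0],[0,0,0],0],
    [[0,0,0],[0,0,0],0],
  ],
)

```text
time_s: 15.05
eef_pos: [476.0, -110.0, 8.8]
ee_rot: [-0.0, 0.692, 0.721, -0.0]
force: [0.0, 0.8, -3.6]
grip_width: 0.149
grip_force: 59.8
```

Emit:
servo_tool(
  deltas=[
    [[0,0,0.005],[0,0,0],0],
    [[0,0,0.005],[0,0,0],0],
    [[0,0,0.005],[0,0,0],0],
    [[0,0,0],[0,0,0],0],
    [[0,0,0],[0,0,0],0],
  ],
)

```text
time_s: 15.55
eef_pos: [476.0, -109.9, 5.8]
ee_rot: [-0.0, 0.692, 0.721, -0.0]
force: [0.4, -0.5, -2.3]
grip_width: 0.148
grip_force: 59.9
```

Underside about 25; feel for the rails in 1 mm steps.

Emit:
servo_tool(
  deltas=[
    [[0,0,0.005],[0,0,0],0],
    [[0,0,0],[0,0,0],0],
    [[0,0,0.005],[0,0,0],0],
    [[0,0,0],[0,0,0],0],
    [[0,0,0],[0,0,0],0],
  ],
)

```text
time_s: 16.05
eef_pos: [476.1, -109.9, 3.9]
ee_rot: [-0.0, 0.692, 0.721, -0.0]
force: [-0.9, 0.1, -2.6]
grip_width: 0.147
grip_force: 59.9
```

Emit:
servo_tool(
  deltas=[
    [[0,0,0.004],[0,0,0],0],
    [[0,0,0],[0,0,0],0],
    [[0,0,0],[0,0,0],0],
  ],
)

```text
time_s: 16.35
eef_pos: [476.0, -109.9, 3.1]
ee_rot: [-0.0, 0.692, 0.721, -0.0]
force: [0.0, 0.1, -2.9]
grip_width: 0.149
grip_force: 59.9
```

Emit:
servo_tool(
  deltas=[
    [[0,0,0.003],[0,0,0],0],
    [[0,0,0],[0,0,0],0],
    [[0,0,0],[0,0,0],0],
  ],
)

```text
time_s: 16.65
eef_pos: [476.1, -109.9, 2.5]
ee_rot: [0.0, 0.692, 0.721, -0.0]
force: [0.7, 0.0, -3.5]
grip_width: 0.154
grip_force: 59.9
```

Emit:
servo_tool(
  deltas=[
    [[0,0,0.003],[0,0,0],0],
    [[0,0,0],[0,0,0],0],
    [[0,0,0],[0,0,0],0],
  ],
)

```text
time_s: 16.95
eef_pos: [476.1, -110.0, 2.3]
ee_rot: [0.0, 0.692, 0.722, -0.0]
force: [-3.3, 1.1, 6.5]
grip_width: 0.153
grip_force: 61.1
```

Emit:
servo_tool(
  deltas=[
    [[0,0,0.003],[0,0,0],0],
    [[0,0,0],[0,0,0],0],
    [[0,0,0],[0,0,0],0],
  ],
)

```text
time_s: 17.25
eef_pos: [476.1, -110.0, 2.3]
ee_rot: [0.0, 0.692, 0.722, -0.0]
force: [-5.4, 2.1, 14.2]
grip_width: 0.147
grip_force: 62.2
```

Emit:
servo_tool(
  deltas=[
    [[0,0,-0.003],[0,0,0],0],
    [[0,0,0],[0,0,0],0.1],
    [[0,0,0],[0,0,0],0.5],
    [[0,0,0],[0,0,0],0.5],
    [[0,0,0],[0,0,0],0.5],
    [[0,0,0],[0,0,0],0.5],
    [[0,0,-0.03],[0,0,0],0.5],
    [[0,0,-0.1],[0,0,0],0.5],
  ],
)

```text
time_s: 18.05
eef_pos: [475.1, -109.5, 27.2]
ee_rot: [-0.002, 0.692, 0.721, -0.0]
force: [-0.6, 0.8, 0.7]
grip_width: 0.496
grip_force: 0.0
```

Emit:
servo_tool(
  deltas=[
    [[0,0,-0.15],[0,0,0],0],
    [[0,0,-0.15],[0,0,0],0],
    [[0,0,-0.1],[0,0,0],0],
    [[0,0,0],[0,0,0],0],
    [[0,0,0],[0,0,0],0],
  ],
)

```text
time_s: 18.55
eef_pos: [475.9, -109.9, 107.7]
ee_rot: [0.0, 0.692, 0.721, -0.0]
force: [-0.6, -0.8, 0.5]
grip_width: -0.0
grip_force: 0.0
```

Run:
```python
from h import *
T=tool();im=optics.capture('wrist');np.save('T8.npy',T);cv2.imwrite('pics/w8.png',im);print(T.round(3))
c=cam('wrist',T)
h=cv2.cvtColor(im,cv2.COLOR_BGR2HSV);m=cv2.inRange(h,(100,120,60),(125,255,255))
k=max(cv2.findContours(m,cv2.RETR_EXTERNAL,cv2.CHAIN_APPROX_NONE)[0],key=cv2.contourArea)
q=unproj(c,k[:,0].astype(float),30)[:,:2];print('plate',cv2.minAreaRect(q.astype(np.float32)),cv2.boundingRect(k))
m=cv2.inRange(h,(0,150,90),(8,255,255))|cv2.inRange(h,(172,150,90),(180,255,255))
k=max(cv2.findContours(m,cv2.RETR_EXTERNAL,cv2.CHAIN_APPROX_NONE)[0],key=cv2.contourArea)
print('red',cv2.minAreaRect(unproj(c,k[:,0].astype(float),38.5)[:,:2].astype(np.float32)))
```

```text
[[-4.10000e-02  9.99000e-01  0.00000e+00  4.75900e+02]
 [ 9.99000e-01  4.10000e-02 -0.00000e+00 -1.09864e+02]
 [-0.00000e+00  0.00000e+00 -1.00000e+00  1.07685e+02]
 [ 0.00000e+00  0.00000e+00  0.00000e+00  1.00000e+00]]
plate ((476.4924011230469, -109.70985412597656), (96.16307830810547, 124.39352416992188), 2.4104197025299072) (262, 129, 109, 128)
red ((513.0206298828125, -23.642566680908203), (43.615936279296875, 15.761956214904785), 2.4956777095794678)
```

```bash
cat > arc.py <<'E'
from h import *
def pt(thd,gap=0):
    H=np.array([500.4,-24.7]);f=np.radians(2.4-thd);n=np.array([-np.sin(f),np.cos(f)])
    return H+34*np.array([np.cos(f),np.sin(f)])+n*(6+gap+11*abs(n[1])+10*abs(n[0]))
E
python3 - <<'E'
from arc import *
T=tool();Rt=T[:2,:2]
s=pt(0,8);d=s-T[:2,3];print(s,d,Rt.T@d/200)
p=s
for th in range(0,89,8):
    q=pt(th);print(th,q.round(1),(Rt.T@(q-p)/200).round(3));p=q
E
```

```text
[533.30615323   2.11059179] [ 57.76005884 111.78545772] [0.54658827 0.31152301]
0 [533.6  -5.9] [-0.04  0.  ]
8 [536.  -10.2] [-0.022  0.011]
16 [537.9 -14.2] [-0.02   0.009]
24 [539.3 -18.7] [-0.023  0.006]
32 [540.1 -23.7] [-0.025  0.003]
40 [540. -29.] [-0.026 -0.001]
48 [539.1 -34.4] [-0.027 -0.006]
56 [537.1 -39.9] [-0.027 -0.011]
64 [534.2 -45.1] [-0.026 -0.016]
72 [530.3 -49.9] [-0.023 -0.021]
80 [525.4 -54. ] [-0.02  -0.025]
88 [519.8 -57.3] [-0.015 -0.029]
```

Emit:
servo_tool(
  deltas=[
    [[0.18,0.104,0],[0,0,0],0],
    [[0.18,0.104,0],[0,0,0],0],
    [[0.187,0.104,0],[0,0,0],0],
    [[0,0,0.12],[0,0,0],0],
    [[0,0,0.12],[0,0,0],0],
    [[0,0,0.12],[0,0,0],0],
    [[0,0,0.1],[0,0,0],0],
    [[0,0,0],[0,0,0],0],
  ],
)

```text
time_s: 19.4
eef_pos: [531.5, 2.4, 12.5]
ee_rot: [-0.003, 0.692, 0.721, -0.002]
force: [-1.2, -0.4, 0.3]
grip_width: 0.004
grip_force: 0.0
```

Emit:
servo_tool(
  deltas=[
    [[-0.02,0,0.013],[0,0,0],0],
    [[-0.02,0,0],[0,0,0],0],
    [[0,0,0],[0,0,0],0],
    [[-0.022,0.011,0],[0,0,0],0],
    [[-0.02,0.009,0],[0,0,0],0],
    [[0,0,0],[0,0,0],0],
  ],
)

```text
time_s: 20.0
eef_pos: [538.8, -14.6, 13.5]
ee_rot: [0.0, 0.693, 0.721, 0.0]
force: [0.5, 0.3, 0.9]
grip_width: 0.0
grip_force: 0.4
```

```bash
cat > red.py <<'E'
from h import *
T=tool();im=optics.capture('wrist');c=cam('wrist',T);s=telemetry.sense();print(T[:3,3].round(1),s['force'].round(1))
h=cv2.cvtColor(im,cv2.COLOR_BGR2HSV)
m=cv2.inRange(h,(0,150,60),(8,255,255))|cv2.inRange(h,(172,150,60),(180,255,255))
k=max(cv2.findContours(m,cv2.RETR_EXTERNAL,cv2.CHAIN_APPROX_NONE)[0],key=cv2.contourArea)
r=cv2.minAreaRect(unproj(c,k[:,0].astype(float),38.5)[:,:2].astype(np.float32));v=np.array(r[0])-[500.4,-24.7]
print('red',r,'theta',2.4-np.degrees(np.arctan2(v[1],v[0])))
E
python3 red.py
```

```text
[538.8 -14.6  13.5] [-0.6  0.4 -1.1]
red ((506.59765625, -23.747962951660156), (32.1972541809082, 20.469627380371094), 2.4392595291137695) theta -6.333080144428786
```

Emit:
servo_tool(
  deltas=[
    [[-0.023,0.006,0],[0,0,0],0],
    [[-0.025,0.003,0],[0,0,0],0],
    [[0,0,0],[0,0,0],0],
  ],
)

```text
time_s: 20.35
eef_pos: [541.3, -24.5, 13.4]
ee_rot: [0.001, 0.693, 0.721, 0.0]
force: [1.3, 1.0, 0.3]
grip_width: -0.001
grip_force: 0.6
```

```bash
python3 red.py
```

```text
[541.3 -24.5  13.4] [ 0.8  0.1 -0.2]
red ((508.71588134765625, -26.41376495361328), (20.795095443725586, 36.188560485839844), 75.03390502929688) theta 14.044683312952388
```

Run:
```python
from arc import *
def pt(thd):
    H=np.array([500.4,-24.7]);f=np.radians(2.4-thd);n=np.array([-np.sin(f),np.cos(f)])
    return H+34*np.array([np.cos(f),np.sin(f)])+n*(6+np.hypot(4.5*n[1],9*n[0]))
T=tool();Rt=T[:2,:2];p=T[:2,3]
for th in list(range(26,90,8))+[91]:
    q=pt(th);print(th,q.round(1),(Rt.T@(q-p)/200).round(3));p=q
```

```text
26 [536.2 -27.8] [-0.016 -0.026]
34 [535.7 -32.2] [-0.022 -0.003]
42 [534.7 -36.6] [-0.022 -0.006]
50 [533.2 -40.8] [-0.021 -0.009]
58 [531.  -44.9] [-0.02  -0.011]
66 [528.3 -48.8] [-0.019 -0.014]
74 [525.  -52.3] [-0.017 -0.017]
82 [521.2 -55.5] [-0.015 -0.02 ]
91 [516.2 -58.3] [-0.013 -0.025]
```

Emit:
servo_tool(
  deltas=[
    [[0,-0.026,0],[0,0,0],0],
    [[-0.016,0,0],[0,0,0],0],
    [[-0.022,-0.003,0],[0,0,0],0],
    [[-0.022,-0.006,0],[0,0,0],0],
    [[0,0,0],[0,0,0],0],
  ],
)

```text
time_s: 20.9
eef_pos: [534.3, -36.7, 13.4]
ee_rot: [0.0, 0.693, 0.721, -0.0]
force: [-0.5, 1.4, -0.4]
grip_width: -0.002
grip_force: 0.2
```

```bash
python3 red.py
```

```text
[534.3 -36.7  13.4] [ 0.3 -0.1 -0.3]
red ((508.0457458496094, -30.766952514648438), (19.694236755371094, 38.46311950683594), 51.07124710083008) theta 40.83224475943526
```

Emit:
servo_tool(
  deltas=[
    [[-0.021,-0.009,0],[0,0,0],0],
    [[-0.02,-0.011,0],[0,0,0],0],
    [[-0.019,-0.014,0],[0,0,0],0],
    [[-0.017,-0.017,0],[0,0,0],0],
    [[0,0,0],[0,0,0],0],
  ],
)

```text
time_s: 21.45
eef_pos: [522.5, -48.6, 12.8]
ee_rot: [-0.004, 0.693, 0.721, 0.001]
force: [0.7, 8.9, 0.9]
grip_width: 0.001
grip_force: 3.6
```

Emit:
servo_tool(
  deltas=[
    [[-0.015,-0.02,0],[0,0,0],0],
    [[-0.013,-0.025,0],[0,0,0],0],
    [[0,0,0],[0,0,0],0],
  ],
)

```text
time_s: 21.75
eef_pos: [519.4, -57.1, 14.1]
ee_rot: [0.003, 0.693, 0.721, 0.004]
force: [18.6, 12.0, -7.5]
grip_width: -0.001
grip_force: 9.2
```

```bash
python3 red.py
```

```text
[519.4 -57.1  14.1] [18.4 13.1 -6.4]
red ((499.0278625488281, -36.454246520996094), (43.668758392333984, 17.03357696533203), 87.0836410522461) theta 99.05831402248863
```

Emit:
servo_tool(
  deltas=[
    [[0,0.04,0],[0,0,0],0],
    [[0,0.06,0],[0,0,0],0],
    [[0,0,-0.15],[0,0,0],0],
    [[0,0,-0.2],[0,0,0],0],
    [[0,0,-0.15],[0,0,0],0],
    [[0,0,0],[0,0,0],0],
    [[0,0,0],[0,0,0],0],
    [[0,0,0],[0,0,0],0],
  ],
)

```text
time_s: 22.6
eef_pos: [535.2, -57.1, 112.0]
ee_rot: [-0.001, 0.692, 0.721, -0.001]
force: [0.5, -0.1, -1.3]
grip_width: -0.003
grip_force: 0.0
```

```bash
python3 red.py
python3 - <<'E'
from h import *
T=tool();im=optics.capture('wrist');c=cam('wrist',T);cv2.imwrite('pics/w9.png',im)
h=cv2.cvtColor(im,cv2.COLOR_BGR2HSV);m=cv2.inRange(h,(100,120,60),(125,255,255))
m=cv2.morphologyEx(m,cv2.MORPH_OPEN,np.ones((3,3)))
k=cv2.convexHull(np.vstack([k for k in cv2.findContours(m[:270,:],cv2.RETR_EXTERNAL,cv2.CHAIN_APPROX_NONE)[0] if cv2.contourArea(k)>300]))
print(cv2.minAreaRect(unproj(c,k[:,0].astype(float),30)[:,:2].astype(np.float32)))
E
```

```text
[535.2 -57.1 112. ] [ 0.3 -0.5  0.3]
red ((499.5142517089844, -41.19983673095703), (51.1855354309082, 16.110864639282227), 89.61222839355469) theta 95.4728166531253
((475.9299011230469, -93.08821105957031), (96.07891845703125, 92.3036117553711), 2.3451144695281982)
```

```bash
python3 -c "
from rig import ctrl;print(ctrl.finish_job())"
```

```text
the job is handed in; nothing more can be done
None
```

The job is handed in, with no verdict returned. By my own measurements the plate is seated on both pins and the rails, the red clip is closed at its stop, and the gripper is clear. The whole job took about 23 s of the 72 s allowed. I did not re-check the bystanders at the end.

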